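Sort the brass fittings at the laser welding station

TASK

Sort the five loose brass fittings on the black mat into the stainless trays beside them: both bars flat and lengthwise in the oblong tray, side by side or one behind the other, both round posts standing upright in the round dish, and the square flange in the square tray with its boss up. Each must rest on the floor of its tray; set them down rather than dropping them. Leave the grey lens holder and the amber jar that stand among them where they are.

Things in the scene. Friction and masses are not known exactly. Their poses are not given: they have to be found in the camera images.
- bar_a: brass connecting bar, 64 long x 16 wide x 16 mm high, lying flat with two dark hole marks on top; origin at the centre of its underside, x along its length, z up; about 0.12 kg. The two bars are alike
- bar_b: brass connecting bar, 64 long x 16 wide x 16 mm high, lying flat with two dark hole marks on top; origin at the centre of its underside, x along its length, z up; about 0.12 kg. The two bars are alike
- post_a: turned brass terminal post standing upright, 44 mm tall: body 30 mm in diameter up to 30 mm height, then a neck 18 mm in diameter to the top; origin at the centre of its underside, z up its axis; about 0.14 kg. The two posts are alike
- post_b: turned brass terminal post standing upright, 44 mm tall: body 30 mm in diameter up to 30 mm height, then a neck 18 mm in diameter to the top; origin at the centre of its underside, z up its axis; about 0.14 kg. The two posts are alike
- flange: brass flange: a square plate 46 x 46 x 10 mm with a round boss 24 mm in diameter standing on its middle, top of the boss 32 mm above the underside; lies plate down, boss up; origin at the centre of its underside, x and y along the plate's sides, z up; about 0.2 kg
- long_tray: oblong open stainless tray, fixed to the table, outside 190 x 85 x 16 mm high, walls and floor 4 mm thick (inside 182 x 77 mm); room for both bars one behind the other; origin at the centre of its underside on the table, x along its length, y across, z up
- round_dish: round open stainless dish with a flat floor, fixed to the table, 148 mm in diameter outside, 16 mm high, wall and floor 4 mm thick (inside about 138 mm in diameter); origin at the centre of its underside on the table, z up
- square_tray: square open stainless tray, fixed to the table, outside 108 x 108 x 16 mm high, walls and floor 4 mm thick (inside 100 x 100 mm); origin at the centre of its underside on the table, x and y along its sides, z up
- lens_holder: bystander: grey grooved lens holder, an upright short cylinder 42 mm in diameter, 26 mm high, with a blue lens on top, loose among the brass parts; origin at the centre of its underside, z up
- jar: bystander: small amber jar with a white cap, 38 mm in diameter, 50 mm high, standing loose among the brass parts; origin at the centre of its underside, z up

How it is judged:
By the outcome, as a careful person would: the job done as asked, in the order asked, and still so for the second after the job is handed in, with the robot touching nothing.
It also fails if it takes over 131 s, if anything falls off the work surface, if the arm or the gripper's body presses on something with over 40 N, if the wrist force passes 120 N, or if a joint passes its speed limit or range.

ROBOT

A 6-joint arm with a two-finger parallel gripper is mounted at the origin on the work surface. World frame = base frame: x ahead of the robot, y to its left, z up, the work surface at z = 0. Lengths are in m, angles in rad, forces in N, time in s.
With the tool pointing down it reaches from about 0.25 to 0.725 m from the base axis. Payload 4 kg.
Tool frame: the origin (TCP) lies midway between the tips of the shut fingers; the grasp point (between the pads) lies 19 mm behind it; z points along the fingers, y is the direction in which the jaws open and shut (so a half turn about z gives the same grasp; the last joint's range is limited). The gripper opens to 85 mm and grips with 20 to 120 N. Pads are 22 mm wide; open, the fingers measure 114 mm over their backs; the gripper's body (76 mm by 85 mm) begins 54 mm behind the grasp point. The pads swing forward as they close: fully open they stand 13 mm farther back than shut.
Start: joints at [-1.255, 0.241, 0.005, 1.335, 0, 1.571], TCP at [0.155, -0.475, 0.231] pointing down, gripper open.
Joint ranges: [-2.72, 2.72], [-1.05, 1.87], [-1.09, 1.28], [-1.99, 2.15], [-1.42, 1.44], [-3.14, 3.14]. Speed limits (rad/s): [2.79, 2.79, 3.14, 3.14, 3.14, 3.14].

INTERFACE

Orientations are given as a unit quaternion [x, y, z, w].
In Python, from workcell import get_obs, camera, camera_model, job_done, masks_of gives the robot as it stands.
- The arm moves only by the tool jog_arm, never from a script. Its argument "deltas" is a list that holds one entry, the list of rows, each a list of 7 numbers: the shift along the tool's x, y, z in mm, then the turn, a rotation vector about the tool's x, y, z in degrees, then the finger opening in mm, from 0 to 85.4. A call has 1 to 5 rows; each row shifts and turns the pose as measured when the row begins, along the tool's axes as they then stand; what a row does not reach is not made up. A row lasts 1/10 s, in which the tool goes at most 50 mm and 8.59 degrees, less where a joint would pass 70% of its speed; a pose out of reach is approached as far as the arm can. A call with a gripper value outside its range is refused whole. The fingers move at their own pace and stop on an object; the grip force is fixed at half the most. Time passes only in rows, so rows that do not move let the fingers close. It gives the time, the measured TCP pose, the force and the opening at its end, in the units of the state.
- get_obs(): the state, without advancing time (a new reading comes with each control period).
- camera(name): name is "side" or "top" or "wrist"; returns the picture (420x560x3 uint8, red, green, blue); there is no depth.
- camera_model(name): a dict with "fovy" (degrees; the focal length in pixels is half the picture's height over the tangent of half this angle, whatever the lens; pixels are square), "cx", "cy" (the principal point, pixels), "k1" (the pictures are not rectified: a ray, as slopes to the right and down, at radius r is drawn at 1 + k1 r^2 times it, then the intrinsics apply), "pose" (4x4, takes a point from camera to world coordinates); the wrist camera has in their place "T_tool_cam" (4x4, takes a point from camera to tool coordinates, whose origin is the TCP and whose axes are the flange's). Camera axes: x right, y down, z forward; pixel columns grow to the right and rows downward; lengths in m; the calibration is good to about 2 mm. A picture is of the moment at which its call begins: read the wrist's pose just before it. camera_model takes no time and is no camera call.
- job_done(): hands the job in, once; it reports no verdict.
Trained networks look in the newest picture that a camera, given by its name, has taken for a name from the list of things; names that differ only in an ending like _2 or _b are one class to them, and where a whole thing is asked for, a point or a joint stands for the part that bears it (a point fixed in the world has none). Each returns a list of dicts, best first, with "conf" (0 to 1); they miss things now and then, are a little off and sometimes report something else, mostly with a low value. They report only what shows in the picture. A call takes as long as a camera call.
- masks_of(target, camera): "pixels" (420x560 bool, what is visible of it) and "at" ([column, row] in pixels, amid what is visible of it).
The state is a dict: "clock": time; "joint_pos": joint angles; "joint_vel": joint speeds; "tau": joint torques, N m; "eef_pos": TCP position; "tool_rot": TCP orientation; "ft_force": force on the tool from outside, world axes, zero at the start; "ft_torque": the same for the moment, N m; "grip_width": finger opening in m.
Only numpy, scipy, OpenCV 4.12 (cv2) and the standard library are available. Lean on these libraries where they do the work, as an engineer would, in place of code of your own. Each camera call takes 0.05 s, during which the arm holds its last target. There are 200 camera calls.

## Working session

There is one attempt and no reset: what is moved stays moved. The work goes in short steps, Python scripts to look and compute and a tool call to move; the robot and the scene stay as the last step left them, time stands still between calls to the robot, and variables do not carry over. Pictures are saved under pics/ and viewed, about 12 in all and at most 16, crops included, and the job is handed in when it is done.

Besides the shell and the picture viewer there is one more tool, called after ">>>" as name(argument=value, ...) on one line, values as JSON. jog_arm: Moves the arm, as the interface text tells. Its arguments: {"type":"object","properties":{"deltas":{"type":"array"}},"required":["deltas"]}

```bash
ls; mkdir -p pics
python3 - <<'E'
from workcell import *
import cv2
print({k:v for k,v in get_obs().items() if k in('clock','eef_pos','tool_rot','grip_width')})
for n in("top","side"):
    cv2.imwrite(f"pics/{n}0.png",camera(n)[:,:,::-1])
for n in("top","side","wrist"): print(n,camera_model(n))
E
```

```text
pics
{'clock': 0.0, 'eef_pos': array([ 0.15510562, -0.47465316,  0.23040995]), 'tool_rot': array([ 9.87558760e-01,  1.57246801e-01, -1.65978519e-04, -1.05401873e-03]), 'grip_width': 0.08516811014838813}
top {'fovy': 53.646983102878124, 'cx': 283.0449803156727, 'cy': 208.7552277013143, 'k1': 0.037292742942698846, 'pose': array([[ 0.01528182, -0.99351141,  0.11270111,  0.4100531 ],
       [-0.99986603, -0.01452307,  0.00755041,  0.02346416],
       [-0.00586465, -0.11280139, -0.99360025,  1.14144743],
       [ 0.        ,  0.        ,  0.        ,  1.        ]])}
side {'fovy': 49.482285655098835, 'cx': 282.5992410456288, 'cy': 211.54584103608798, 'k1': 0.04854451413961482, 'pose': array([[ 0.99767588, -0.03129454,  0.0605268 ,  0.49534214],
       [-0.06686575, -0.62053422,  0.7813234 , -0.81471777],
       [ 0.01310779, -0.78355468, -0.62118455,  0.75000079],
       [ 0.        ,  0.        ,  0.        ,  1.        ]])}
wrist {'fovy': 71.14803977124934, 'cx': 278.3889811797498, 'cy': 208.30008811269255, 'k1': -0.01877748430453897, 'T_tool_cam': array([[-3.68010577e-04, -9.53786751e-01, -3.00484105e-01,
         7.73979058e-02],
       [ 9.99999212e-01,  9.57128481e-06, -1.25510550e-03,
        -1.24856551e-04],
       [ 1.19997901e-03, -3.00484330e-01,  9.53785997e-01,
        -1.42900398e-01],
       [ 0.00000000e+00,  0.00000000e+00,  0.00000000e+00,
         1.00000000e+00]])}
```

View pics/top0.png

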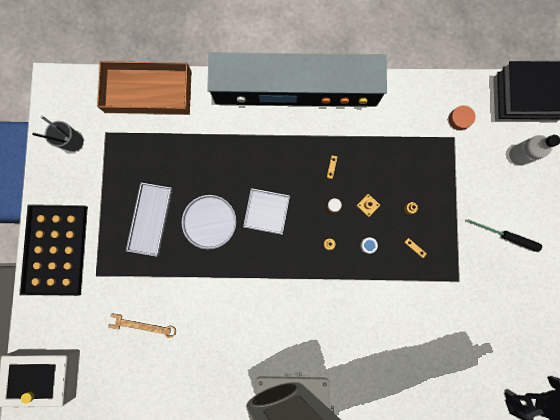

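View pics/side0.png

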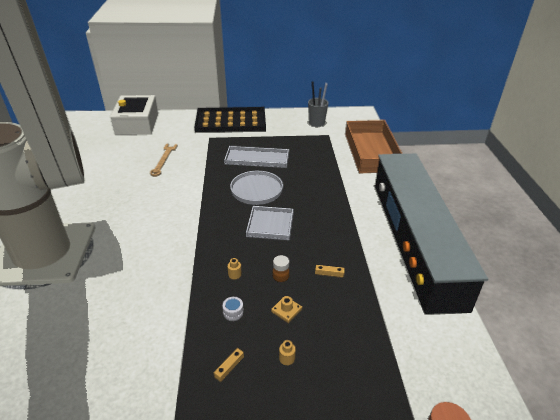

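The top view shows the trays on the left: long (149,219), round (209,221) and square (267,211). The parts are on the right: bars at (332,167) and (415,248), posts at (329,244) and (411,208), flange (368,205), jar (335,205) and lens holder (369,245). Next I'll fit their poses from the masks.

```bash
cat > h.py <<'E'
from workcell import *
import numpy as np, cv2
from scipy.optimize import minimize
from scipy.spatial.transform import Rotation as R
def cam(n):
    m=camera_model(n)
    if n=="wrist":
        o=get_obs(); T=np.eye(4); T[:3,:3]=R.from_quat(o['tool_rot']).as_matrix(); T[:3,3]=o['eef_pos']
        m['pose']=T@m['T_tool_cam']
    m['f']=210/np.tan(np.radians(m['fovy'])/2); return m
def proj(m,P):
    P=np.asarray(P); p=(P-m['pose'][:3,3])@m['pose'][:3,:3]; s=p[:,:2]/p[:,2:]
    s=s*(1+m['k1']*(s**2).sum(1,keepdims=True)); return s*m['f']+[m['cx'],m['cy']]
def ray(m,uv,z):
    s0=(np.array(uv)-[m['cx'],m['cy']])/m['f']; s=s0.copy()
    for _ in range(8): s=s0/(1+m['k1']*(s@s))
    d=m['pose'][:3,:3]@[s[0],s[1],1]; c=m['pose'][:3,3]; return (c+d*(z-c[2])/d[2])[:2]
def box(l,w,z0,z1): return [np.array([[x,y,z] for x in(-l/2,l/2) for y in(-w/2,w/2) for z in(z0,z1)])]
def cyl(d,z0,z1):
    t=np.linspace(0,2*np.pi,40,endpoint=False); return [np.array([[d/2*np.cos(a),d/2*np.sin(a),z] for a in t for z in(z0,z1)])]
M=dict(bar=box(.064,.016,0,.016),post=cyl(.03,0,.03)+cyl(.018,.03,.044),flange=box(.046,.046,0,.01)+cyl(.024,.01,.032),
 long_tray=box(.19,.085,0,.016),round_dish=cyl(.148,0,.016),square_tray=box(.108,.108,0,.016),lens_holder=cyl(.042,0,.026),jar=cyl(.038,0,.05))
def sil(m,k,p,z=0,S=4):
    im=np.zeros((420*S,560*S),np.uint8); c,s=np.cos(p[2]),np.sin(p[2])
    for P in M[k]:
        Q=np.c_[P[:,0]*c-P[:,1]*s+p[0],P[:,0]*s+P[:,1]*c+p[1],P[:,2]+z]
        h=cv2.convexHull(((proj(m,Q)+.5)*S*16).astype(np.int32)); cv2.fillConvexPoly(im,h,255,shift=4)
    return cv2.resize(im,(560,420),interpolation=cv2.INTER_AREA)/255.
def fit(m,k,mask,at,z=0):
    p0=ray(m,at,z+.01); best=None
    rot=k in('bar','flange','long_tray','square_tray'); per=np.pi if k in('bar','long_tray') else np.pi/2
    for a in (np.arange(0,per,per/6) if rot else [0]):
        f=lambda q:np.abs(sil(m,k,(q[0]/100,q[1]/100,q[2]),z)-mask).sum()/mask.sum()
        q0=np.array([p0[0]*100,p0[1]*100,a]); sx=[q0,q0+[1,0,0],q0+[0,1,0],q0+[0,0,.3 if rot else 1e-9]]
        r=minimize(f,q0,method='Nelder-Mead',options=dict(initial_simplex=sx,maxfev=110))
        if best is None or r.fun<best.fun: best=r
    q=best.x; return np.round([q[0]/100,q[1]/100,np.degrees(q[2]%per) if rot else 0,best.fun],4)
def look(n,ks,z=0,save=None,cmin=.3):
    m=cam(n); im=camera(n)
    for k in ks:
        for r in masks_of({'bar':'bar_a','post':'post_a'}.get(k,k),n)[:3]:
            if r['conf']<cmin: continue
            p=fit(m,k,r['pixels'].astype(float),r['at'],z); print(n,k,round(r['conf'],2),r['at'],int(r['pixels'].sum()),p)
    if save: cv2.imwrite(save,im[:,:,::-1])
def go(x,y,z,yaw=None):
    """tool-frame move to world target; yaw = direction of jaw axis (deg, mod 180)"""
    o=get_obs(); Rm=R.from_quat(o['tool_rot']).as_matrix(); d=Rm.T@(np.array([x,y,z])-o['eef_pos'])*1e3
    j=np.degrees(np.arctan2(Rm[1,1],Rm[0,1])); print('t',round(o['clock'],2),'pos',np.round(o['eef_pos'],4),'jaw',round(j,1),'w',round(o['grip_width'],4),'j6',round(o['joint_pos'][5],2))
    out=np.zeros(6); out[:3]=d
    if yaw is not None:
        dy=(yaw-j+90)%180-90; Rt=R.from_matrix(np.array([[0,0,0]]*3)+np.c_[[-np.sin(np.radians(j+dy)),0,0],[0,0,0],[0,0,0]]) if 0 else None
        yy=np.radians(j+dy); Y=np.array([np.cos(yy),np.sin(yy),0]); Z=np.array([0,0,-1.]); X=np.cross(Y,Z)
        out[3:]=np.degrees(R.from_matrix(Rm.T@np.c_[X,Y,Z]).as_rotvec())
        print('yaw change',round(dy,1))
    print('tool delta mm/deg',np.round(out,1))
E
sed -i 's/; Rt=R.from_matrix.*$//' h.py
python3 - <<'E'
from h import *
import time;t=time.time()
look('top',['long_tray','round_dish','square_tray','bar','post','flange','lens_holder','jar'])
print(time.time()-t)
m=cam('side');im=camera('side')
look('side',['bar','post','flange','round_dish'])
print(time.time()-t)
E
```

```text
top long_tray 0.92 [146.5, 219.1] 2374 [5.072000e-01 3.981000e-01 1.713809e+02 3.690000e-02]
top round_dish 0.64 [211.6, 219.9] 2326 [0.5024 0.235  0.     0.0352]
top round_dish 0.41 [415.4, 247.1] 159 [ 0.4807 -0.309   0.     14.495 ]
top bar 0.69 [412.2, 248.0] 151 [ 0.4404 -0.3225 50.1617  0.2402]
top bar 0.55 [330.2, 165.4] 142 [ 6.568000e-01 -1.008000e-01  1.676862e+02  1.507000e-01]
top bar 0.54 [368.6, 244.8] 221 [  0.4432  -0.1994 179.8503   0.7011]
top post 0.67 [409.5, 207.4] 141 [ 0.5468 -0.3114  0.      0.0733]
top post 0.46 [328.9, 245.1] 95 [ 0.4444 -0.0926  0.      0.206 ]
top post 0.37 [369.7, 242.5] 204 [ 0.4446 -0.2021  0.      0.3689]
top flange 0.59 [368.0, 204.7] 247 [ 0.5524 -0.2009 46.3008  0.2195]
top lens_holder 0.47 [368.6, 244.4] 194 [ 0.4435 -0.1998  0.      0.1705]
top jar 0.59 [332.6, 202.9] 182 [ 0.5484 -0.1034  0.      0.1265]
10.261367082595825
side bar 0.66 [226.7, 362.5] 393 [ 0.4396 -0.3245 50.569   0.1252]
side bar 0.65 [329.5, 268.5] 292 [ 6.573000e-01 -9.930000e-02  1.701972e+02  9.210000e-02]
side post 0.69 [288.8, 308.3] 490 [ 0.5534 -0.2102  0.      0.3874]
side post 0.53 [286.5, 351.3] 351 [ 0.545  -0.314   0.      0.0583]
side post 0.48 [234.1, 270.9] 230 [ 0.4448 -0.0919  0.      0.1328]
side flange 0.97 [289.1, 308.8] 448 [ 0.5546 -0.1994 46.3281  0.1273]
side round_dish 0.67 [256.4, 185.4] 1425 [0.5009 0.2373 0.     0.0647]
17.344996452331543
```

Run:
```python
from h import *
look('side',['square_tray','long_tray'],cmin=.2)
look('top',['square_tray'],cmin=.1)
m=cam('top');print(ray(m,[267,211.5],.012))
go(.440,-.3235,.12,140.4)
```

```text
side square_tray 0.61 [271.9, 221.9] 1356 [5.32400e-01 7.87000e-02 8.08747e+01 3.67000e-02]
side square_tray 0.2 [284.9, 353.6] 337 [ 0.548  -0.2564 41.8863  7.687 ]
side long_tray 0.95 [254.4, 159.4] 1194 [5.053000e-01 3.976000e-01 1.719392e+02 4.250000e-02]
side long_tray 0.32 [235.4, 310.4] 411 [ 0.4568 -0.1199 96.1237  5.7642]
top square_tray 0.77 [267.5, 212.5] 1572 [5.33800e-01 7.75000e-02 7.96388e+01 3.95000e-02]
[0.52996578 0.07581828]
t 1.1 pos [ 0.1553 -0.4753  0.2313] jaw -71.9 w 0.0853 j6 1.57
yaw change 32.3
tool delta mm/deg [317.8 -55.8 111.3   0.   -0.  -32.3]
```

>>> jog_arm(deltas=[[[0, 0, 0, 0, 0, -8.1, 60], [0, 0, 0, 0, 0, -8.1, 45], [0, 0, 0, 0, 0, -8.1, 40], [0, 0, 0, 0, 0, -8, 40]]])

```text
clock: 1.5
eef_pos: [0.1553, -0.4753, 0.2313]
tool_rot: [0.9, 0.435, -0.0, 0.0]
ft_force: [-0.3, -0.2, 0.2]
grip_width: 0.0398
```

>>> jog_arm(deltas=[[[43, 17.5, 10, 0, 0, 0, 40], [43, 17.5, 10, 0, 0, 0, 40], [43, 17.5, 10, 0, 0, 0, 40], [43, 17.5, 10, 0, 0, 0, 40], [43, 17.5, 10, 0, 0, 0, 40]]])

```text
clock: 2.0
eef_pos: [0.3596, -0.3641, 0.1816]
tool_rot: [0.903, 0.43, -0.001, 0.004]
ft_force: [0.3, -1.1, -0.1]
grip_width: 0.04
```

```bash
cat >> h.py <<'E'
def after(x,y,z,yaw):
    go(x,y,z,yaw); o=get_obs(); a=R.from_quat(o['tool_rot']).as_matrix(); yy=np.radians(yaw); Y=np.array([np.cos(yy),np.sin(yy),0])
    if Y@a[:,1]<0: Y=-Y
    Z=np.array([0,0,-1.]); T=np.c_[np.cross(Y,Z),Y,Z]; print('delta once turned',np.round(T.T@(np.array([x,y,z])-o['eef_pos'])*1e3,1),'F',np.round(o['ft_force'],1))
E
python3 -c "
from h import *
after(.440,-.3235,.12,140.4)"
```

```text
t 2.0 pos [ 0.3596 -0.3641  0.1816] jaw -39.1 w 0.04 j6 1.46
yaw change -0.5
tool delta mm/deg [82.5 36.4 61.4  0.4  0.3  0.5]
delta once turned [82.5 36.  61.6] F [ 0.3 -1.1 -0.1]
```

>>> jog_arm(deltas=[[[41, 18, 30, 0.2, 0.2, 0.5, 40], [41, 18, 30, 0.2, 0.1, 0, 40], [0, 0, 0, 0, 0, 0, 40]]])

```text
clock: 2.3
eef_pos: [0.4387, -0.3231, 0.1251]
tool_rot: [0.903, 0.429, 0.001, 0.0]
ft_force: [-1.4, 0.1, 0.0]
grip_width: 0.0402
```

```bash
python3 -c "
from h import *
look('wrist',['bar'],save='pics/w1.png')
after(.440,-.3235,.004,140.4)"
```

```text
wrist bar 0.59 [280.8, 208.1] 1270 [ 4.38800e-01 -3.26000e-01  5.05286e+01  4.26000e-02]
t 2.4 pos [ 0.4368 -0.3258  0.1279] jaw -39.4 w 0.04 j6 1.62
yaw change -0.2
tool delta mm/deg [  3.8   0.4 123.9   0.3  -0.    0.2]
delta once turned [  3.8   1.  123.9] F [ 0.8 -0.2  0.1]
```

View pics/w1.png

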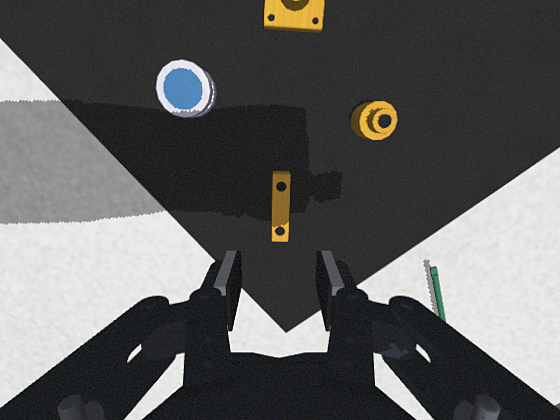

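>>> jog_arm(deltas=[[[2.7, 1.3, 40, 0, 0, 0, 40], [0, 0, 35, 0, 0, 0, 40], [0, 0, 25, 0, 0, 0, 40], [0, 0, 12, 0, 0, 0, 40], [0, 0, 0, 0, 0, 0, 40]]])

```text
clock: 2.9
eef_pos: [0.4401, -0.3328, 0.0201]
tool_rot: [0.906, 0.424, 0.003, 0.009]
ft_force: [0.1, 0.7, -0.3]
grip_width: 0.0399
```

```bash
python3 -c "
from h import *
after(.4395,-.3245,.004,140.4)"
```

```text
t 2.9 pos [ 0.4401 -0.3328  0.0201] jaw -39.8 w 0.0399 j6 1.62
yaw change 0.2
tool delta mm/deg [ 6.  -6.1 16.   1.1  0.1 -0.2]
delta once turned [ 6.  -5.8 16.1] F [ 0.1  0.7 -0.3]
```

>>> jog_arm(deltas=[[[6, -5.8, 6, 1.1, 0, 0, 40], [0, 0, 5, 0, 0, 0, 40], [0, 0, 0, 0, 0, 0, 40]]])

```text
clock: 3.2
eef_pos: [0.4408, -0.3269, 0.0123]
tool_rot: [0.906, 0.423, 0.0, 0.002]
ft_force: [-0.5, -0.7, -0.6]
grip_width: 0.0402
```

```bash
python3 -c "
from h import *
after(.4395,-.3245,.004,140.4)"
```

```text
t 3.2 pos [ 0.4408 -0.3269  0.0123] jaw -40.0 w 0.0402 j6 1.63
yaw change 0.4
tool delta mm/deg [ 1.  -2.5  8.3  0.2  0.1 -0.4]
delta once turned [ 1.  -2.5  8.3] F [-0.5 -0.7 -0.6]
```

>>> jog_arm(deltas=[[[1, -2.5, 5, 0.2, 0, 0, 40], [0, 0, 4, 0, 0, 0, 40], [0, 0, 0, 0, 0, 0, 40]]])

```text
clock: 3.5
eef_pos: [0.4409, -0.3251, 0.0045]
tool_rot: [0.906, 0.423, 0.001, 0.002]
ft_force: [-0.3, 0.8, 0.1]
grip_width: 0.0399
```

>>> jog_arm(deltas=[[[0, 0, 0, 0, 0, 0, 10], [0, 0, 0, 0, 0, 0, 5], [0, 0, 0, 0, 0, 0, 5], [0, 0, 0, 0, 0, 0, 5], [0, 0, 0, 0, 0, 0, 5]]])

```text
clock: 4.0
eef_pos: [0.441, -0.325, 0.0048]
tool_rot: [0.906, 0.423, 0.001, 0.002]
ft_force: [-0.5, -0.4, -0.0]
grip_width: 0.0144
```

>>> jog_arm(deltas=[[[0, 0, -20, 0, 0, 0, 5], [0, 0, -40, 0, 0, 0, 5], [0, 0, -40, 0, 0, 0, 5], [0, 0, 0, 0, 0, 8.4, 5], [0, 0, 0, 0, 0, 8.4, 5]]])

```text
clock: 4.5
eef_pos: [0.4388, -0.3233, 0.1059]
tool_rot: [0.959, 0.282, -0.001, -0.001]
ft_force: [-0.1, -0.2, -1.9]
grip_width: 0.0142
```

>>> jog_arm(deltas=[[[0, 0, 0, 0, 0, 8.4, 5], [0, 0, 0, 0, 0, 8.4, 5], [0, 0, 0, 0, 0, 8.4, 5], [0, 0, 0, 0, 0, 8.4, 5], [0, 0, 0, 0, 0, 8.4, 5]]])

```text
clock: 5.0
eef_pos: [0.4384, -0.3232, 0.106]
tool_rot: [0.996, -0.089, -0.001, -0.0]
ft_force: [-0.2, -0.5, -2.2]
grip_width: 0.0143
```

```bash
python3 -c "
from h import *
after(.4674,.4037,.1,81.6)"
```

```text
t 5.0 pos [ 0.4384 -0.3232  0.106 ] jaw -100.3 w 0.0143 j6 2.69
yaw change 1.9
tool delta mm/deg [-1.008e+02 -7.204e+02  6.500e+00 -0.000e+00  2.000e-01 -1.900e+00]
delta once turned [ -77.5 -723.3    6. ] F [-0.2 -0.5 -2.2]
```

>>> jog_arm(deltas=[[[0, 0, 0, 0, 0, -8.5, 5], [0, 0, 0, 0, 0, -8.5, 5], [0, 0, 0, 0, 0, -8.5, 5], [0, 0, 0, 0, 0, -8.5, 5], [0, 0, 0, 0, 0, -8.5, 5]]])

```text
clock: 5.5
eef_pos: [0.4368, -0.3221, 0.104]
tool_rot: [0.959, 0.282, -0.003, -0.003]
ft_force: [-0.8, 0.8, -2.0]
grip_width: 0.0142
```

>>> jog_arm(deltas=[[[0, 0, 0, 0, 0, -8.5, 5], [0, 0, 0, 0, 0, -8.5, 5], [0, 0, 0, 0, 0, -8.5, 5], [0, 0, 0, 0, 0, -8.5, 5], [0, 0, 0, 0, 0, -8.5, 5]]])

```text
clock: 6.0
eef_pos: [0.4353, -0.3211, 0.102]
tool_rot: [0.789, 0.614, -0.002, -0.005]
ft_force: [-0.3, -0.3, -1.2]
grip_width: 0.0137
```

>>> jog_arm(deltas=[[[0, 0, 0, 0, 0, -8.5, 5], [0, 0, 0, 0, 0, -8.5, 5], [0, 0, 0, 0, 0, -8.5, 5], [0, 0, 0, 0, 0, -8.5, 5], [0, 0, 0, 0, 0, -8.5, 5]]])

```text
clock: 6.5
eef_pos: [0.4337, -0.3201, 0.1]
tool_rot: [0.509, 0.861, 0.0, -0.008]
ft_force: [-0.5, 0.7, -1.6]
grip_width: 0.014
```

>>> jog_arm(deltas=[[[0, 0, 0, 0, 0, -8.5, 5], [0, 0, 0, 0, 0, -8.5, 5], [0, 0, 0, 0, 0, -8.5, 5], [0, 0, 0, 0, 0, -8.5, 5], [0, 0, 0, 0, 0, -8.5, 5]]])

```text
clock: 7.0
eef_pos: [0.4321, -0.3191, 0.0981]
tool_rot: [0.159, 0.987, 0.004, -0.009]
ft_force: [-0.3, -0.4, -2.7]
grip_width: 0.014
```

```bash
python3 -c "
from h import *
after(.4674,.4037,.1,81.6)"
```

```text
t 7.0 pos [ 0.4321 -0.3191  0.0981] jaw 71.7 w 0.014 j6 -0.32
yaw change 9.9
tool delta mm/deg [ 1.931e+02  6.974e+02  5.400e+00  4.000e-01 -1.100e+00 -9.900e+00]
delta once turned [ 70.7 720.2  -1.9] F [-0.3 -0.4 -2.7]
```

>>> jog_arm(deltas=[[[0, 0, -5, 0.4, -1.1, -5, 5], [0, 0, -5, 0, 0, -5, 5], [4.7, 48, 0, 0, 0, 0, 5], [4.7, 48, 0, 0, 0, 0, 5], [4.7, 48, 0, 0, 0, 0, 5]]])

```text
clock: 7.5
eef_pos: [0.438, -0.1767, 0.1065]
tool_rot: [0.073, 0.997, -0.001, 0.001]
ft_force: [1.4, -0.4, -0.5]
grip_width: 0.0143
```

>>> jog_arm(deltas=[[[4.7, 48, 0, 0, 0, 0, 5], [4.7, 48, 0, 0, 0, 0, 5], [4.7, 48, 0, 0, 0, 0, 5], [4.7, 48, 0, 0, 0, 0, 5], [4.7, 48, 0, 0, 0, 0, 5]]])

```text
clock: 8.0
eef_pos: [0.4481, 0.0727, 0.1056]
tool_rot: [0.075, 0.997, -0.001, 0.001]
ft_force: [1.4, -1.1, -1.5]
grip_width: 0.0143
```

>>> jog_arm(deltas=[[[4.7, 48, 0, 0, 0, 0, 5], [4.7, 48, 0, 0, 0, 0, 5], [4.7, 48, 0, 0, 0, 0, 5], [4.7, 48, 0, 0, 0, 0, 5], [4.7, 48, 0, 0, 0, 0, 5]]])

```text
clock: 8.5
eef_pos: [0.4583, 0.3226, 0.1044]
tool_rot: [0.074, 0.997, -0.002, 0.001]
ft_force: [1.3, -0.3, -1.0]
grip_width: 0.014
```

```bash
python3 -c "
from h import *
after(.4674,.4037,.1,81.6)"
```

```text
t 8.5 pos [0.4583 0.3226 0.1044] jaw 81.5 w 0.014 j6 0.76
yaw change 0.1
tool delta mm/deg [ 3.1 81.6  4.1 -0.2  0.2 -0.1]
delta once turned [ 2.9 81.6  4.4] F [ 1.3 -0.3 -1. ]
```

>>> jog_arm(deltas=[[[1.5, 41, 0, 0, 0, 0, 5], [1.5, 40, 0, 0, 0, 0, 5], [0, 0, 30, 0, 0, 0, 5], [0, 0, 20, 0, 0, 0, 5], [0, 0, 0, 0, 0, 0, 5]]])

```text
clock: 9.0
eef_pos: [0.4662, 0.4163, 0.0514]
tool_rot: [0.069, 0.998, 0.0, 0.003]
ft_force: [-0.7, -0.1, -1.0]
grip_width: 0.0142
```

```bash
python3 -c "
from h import *
cv2.imwrite('pics/w2.png',camera('wrist')[:,:,::-1])
after(.4674,.4037,.009,81.6)
m=cam('wrist');im=cv2.imread('pics/w2.png')
look('wrist',['long_tray','bar'])
"
```

```text
t 9.05 pos [0.4664 0.4162 0.0525] jaw 82.1 w 0.0137 j6 0.87
yaw change -0.5
tool delta mm/deg [ -2.5 -12.3  43.5   0.1   0.3   0.5]
delta once turned [ -2.8 -12.2  43.5] F [-0.1  0.2 -1.9]
wrist long_tray 0.93 [249.3, 208.0] 14486 [  0.5066   0.3965 171.014    1.0432]
wrist bar 0.58 [278.5, 267.6] 3487 [  0.4858   0.415  172.8681   0.3671]
```

View pics/w2.png

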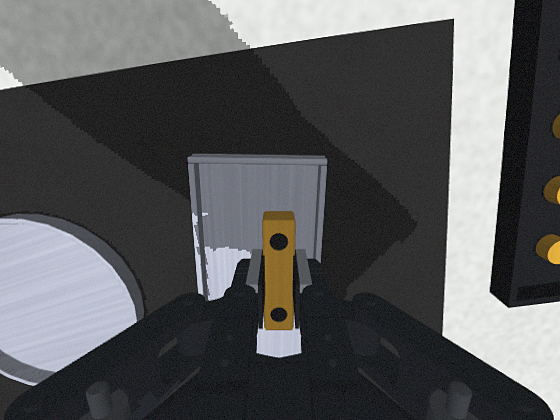

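The bar (279,270) is held level along the tray. The arm has coasted about 12 mm in y, so I'll correct that.

>>> jog_arm(deltas=[[[-2.5, -12, 5, 0, 0, 0.5, 5], [0, 0, 5, 0, 0, 0, 5], [0, 0, 0, 0, 0, 0, 5]]])

```text
clock: 9.5
eef_pos: [0.4717, 0.4035, 0.0486]
tool_rot: [0.076, 0.997, 0.004, 0.007]
ft_force: [0.7, -0.7, -0.5]
grip_width: 0.0141
```

```bash
python3 -c "
from h import *
after(.4674,.4037,.009,81.6)
look('wrist',['bar'],z=get_obs()['eef_pos'][2]-.0045)
"
```

```text
t 9.5 pos [0.4717 0.4035 0.0486] jaw 81.3 w 0.0141 j6 0.86
yaw change 0.3
tool delta mm/deg [ 4.8 -0.8 39.5  0.6  0.8 -0.3]
delta once turned [ 4.3 -0.4 39.6] F [ 0.7 -0.7 -0.5]
wrist bar 0.96 [278.6, 268.9] 3547 [4.744000e-01 4.035000e-01 1.713319e+02 9.180000e-02]
```

>>> jog_arm(deltas=[[[5, -0.5, 12, 0.5, 0.7, 0, 5], [0, 0, 12, 0, 0, 0, 5], [0, 0, 8, 0, 0, 0, 5], [0, 0, 0, 0, 0, 0, 5]]])

```text
clock: 10.0
eef_pos: [0.4666, 0.4045, 0.014]
tool_rot: [0.075, 0.997, 0.0, 0.0]
ft_force: [-0.6, 0.1, -1.7]
grip_width: 0.0141
```

```bash
python3 -c "
from h import *
after(.4665,.4037,.009,81.6)
"
```

```text
t 10.0 pos [0.4666 0.4045 0.014 ] jaw 81.4 w 0.0141 j6 0.86
yaw change 0.2
tool delta mm/deg [-0.1 -0.8  5.   0.1  0.  -0.2]
delta once turned [-0.1 -0.8  5. ] F [-0.6  0.1 -1.7]
```

>>> jog_arm(deltas=[[[0, -0.5, 2.5, 0, 0, 0, 5], [0, 0, 2, 0, 0, 0, 5], [0, 0, 0, 0, 0, 0, 5]]])

```text
clock: 10.3
eef_pos: [0.4662, 0.404, 0.0088]
tool_rot: [0.075, 0.997, 0.0, -0.0]
ft_force: [0.4, 0.1, -1.5]
grip_width: 0.014
```

>>> jog_arm(deltas=[[[0, 0, 0.8, 0, 0, 0, 5], [0, 0, 0, 0, 0, 0, 5]]])

```text
clock: 10.5
eef_pos: [0.4664, 0.4042, 0.0091]
tool_rot: [0.075, 0.997, 0.0, 0.0]
ft_force: [-0.2, 0.2, -1.3]
grip_width: 0.0141
```

>>> jog_arm(deltas=[[[0, 0, 1.2, 0, 0, 0, 5], [0, 0, 0, 0, 0, 0, 5]]])

```text
clock: 10.7
eef_pos: [0.4669, 0.4047, 0.0089]
tool_rot: [0.075, 0.997, 0.001, 0.001]
ft_force: [-0.7, 0.4, -2.1]
grip_width: 0.0142
```

>>> jog_arm(deltas=[[[0, 0, 2, 0, 0, 0, 5], [0, 0, 1, 0, 0, 0, 5]]])

```text
clock: 10.9
eef_pos: [0.4671, 0.4049, 0.0088]
tool_rot: [0.075, 0.997, 0.002, 0.001]
ft_force: [-2.5, -1.4, 2.9]
grip_width: 0.0139
```

>>> jog_arm(deltas=[[[0, 0, 0, 0, 0, 0, 24], [0, 0, 0, 0, 0, 0, 32], [0, 0, 0, 0, 0, 0, 32], [0, 0, -20, 0, 0, 0, 32], [0, 0, -40, 0, 0, 0, 32]]])

```text
clock: 11.4
eef_pos: [0.4638, 0.402, 0.063]
tool_rot: [0.075, 0.997, -0.002, -0.003]
ft_force: [-0.6, -0.2, 0.3]
grip_width: 0.0321
```

>>> jog_arm(deltas=[[[0, 0, -30, 0, 0, 0, 40], [0, 0, 0, 0, 0, 0, 40]]])

```text
clock: 11.6
eef_pos: [0.4667, 0.4044, 0.0988]
tool_rot: [0.075, 0.997, 0.001, 0.0]
ft_force: [-0.1, 0.8, 0.9]
grip_width: 0.0398
```

```bash
python3 -c "
from h import *
look('wrist',['bar'],z=.004)
look('wrist',['long_tray'],z=.0)
after(.657,-.100,.1,79.3)
"
```

```text
wrist bar 0.86 [279.0, 214.5] 1604 [4.707000e-01 4.048000e-01 1.716099e+02 7.100000e-02]
wrist long_tray 0.94 [270.2, 242.1] 17911 [  0.5064   0.3967 171.1121   0.1893]
t 11.8 pos [0.4635 0.4017 0.0928] jaw 81.4 w 0.0399 j6 0.86
yaw change -2.1
tool delta mm/deg [-2.663e+02 -4.671e+02 -5.700e+00 -4.000e-01 -3.000e-01  2.100e+00]
delta once turned [-283.3 -457.    -7.2] F [ 0.  -0.6 -0.5]
```

>>> jog_arm(deltas=[[[0, 0, -7, -0.4, -0.3, 2.1, 40], [-25.5, -41.1, 0, 0, 0, 0, 40], [-25.5, -41.1, 0, 0, 0, 0, 40], [-25.5, -41.1, 0, 0, 0, 0, 40], [-25.5, -41.1, 0, 0, 0, 0, 40]]])

```text
clock: 12.3
eef_pos: [0.5285, 0.2208, 0.0898]
tool_rot: [0.087, 0.996, -0.003, -0.006]
ft_force: [1.0, -0.7, -0.5]
grip_width: 0.0401
```

>>> jog_arm(deltas=[[[-25.5, -41.1, 0, 0, 0, 0, 40], [-25.5, -41.1, 0, 0, 0, 0, 40], [-25.5, -41.1, 0, 0, 0, 0, 40], [-25.5, -41.1, 0, 0, 0, 0, 40], [-25.5, -41.1, 0, 0, 0, 0, 40]]])

```text
clock: 12.8
eef_pos: [0.6147, -0.0136, 0.0796]
tool_rot: [0.086, 0.996, -0.005, -0.015]
ft_force: [0.5, 0.3, 0.9]
grip_width: 0.0399
```

```bash
python3 -c "
from h import *
after(.657,-.100,.1,79.3)
"
```

```text
t 12.8 pos [ 0.6147 -0.0136  0.0796] jaw 80.1 w 0.0399 j6 0.15
yaw change -0.8
tool delta mm/deg [-55.9 -78.1 -20.9  -0.7  -1.6   0.8]
delta once turned [-57.6 -77.  -20.4] F [0.5 0.3 0.9]
```

>>> jog_arm(deltas=[[[-26, -36, -10, -0.7, -1.6, 0.8, 40], [-20, -26, -5, 0, 0, 0, 40], [-10, -12, 0, 0, 0, 0, 40], [0, 0, 0, 0, 0, 0, 40], [0, 0, 0, 0, 0, 0, 40]]])

```text
clock: 13.3
eef_pos: [0.6532, -0.1078, 0.0828]
tool_rot: [0.099, 0.995, -0.0, -0.008]
ft_force: [-0.3, -0.3, 0.6]
grip_width: 0.04
```

```bash
python3 -c "
from h import *
look('wrist',['bar'])
after(.657,-.100,.005,79.3)
"
```

```text
wrist bar 0.74 [287.3, 224.5] 1701 [ 6.588000e-01 -1.012000e-01  1.680465e+02  5.330000e-02]
t 13.4 pos [ 0.6531 -0.1069  0.0831] jaw 78.7 w 0.04 j6 0.04
yaw change 0.6
tool delta mm/deg [-3.7  7.7 78.1 -0.1 -0.9 -0.6]
delta once turned [-2.6  7.5 78.1] F [-0.5 -0.2 -0.2]
```

>>> jog_arm(deltas=[[[-3.5, 7.2, 20, 0, -0.9, 0, 40], [0, 0, 25, 0, 0, 0, 40], [0, 0, 10, 0, 0, 0, 40], [0, 0, 0, 0, 0, 0, 40]]])

```text
clock: 13.8
eef_pos: [0.6568, -0.0941, 0.0273]
tool_rot: [0.094, 0.996, -0.001, 0.0]
ft_force: [0.2, 0.2, -0.2]
grip_width: 0.04
```

```bash
python3 -c "
from h import *
after(.6575,-.1005,.005,78.6)
"
```

```text
t 13.8 pos [ 0.6568 -0.0941  0.0273] jaw 79.2 w 0.04 j6 0.05
yaw change -0.6
tool delta mm/deg [-1.9 -6.1 22.3 -0.1  0.   0.6]
delta once turned [-2.  -6.1 22.3] F [ 0.2  0.2 -0.2]
```

>>> jog_arm(deltas=[[[-2, -5.5, 10, 0, 0, 0.6, 40], [0, 0, 8, 0, 0, 0, 40], [0, 0, 3, 0, 0, 0, 40], [0, 0, 0, 0, 0, 0, 40]]])

```text
clock: 14.2
eef_pos: [0.6591, -0.0993, 0.0072]
tool_rot: [0.099, 0.995, -0.001, 0.002]
ft_force: [-0.7, 0.1, 0.1]
grip_width: 0.0402
```

```bash
python3 -c "
from h import *
after(.6575,-.1005,.005,78.6)
"
```

```text
t 14.2 pos [ 0.6591 -0.0993  0.0072] jaw 78.6 w 0.0402 j6 0.05
yaw change -0.0
tool delta mm/deg [ 1.4 -1.5  2.2 -0.1  0.2  0. ]
delta once turned [ 1.4 -1.5  2.2] F [-0.7  0.1  0.1]
```

>>> jog_arm(deltas=[[[0, 0, 2.5, 0, 0, 0, 40], [0, 0, 0, 0, 0, 0, 5], [0, 0, 0, 0, 0, 0, 5], [0, 0, 0, 0, 0, 0, 5], [0, 0, 0, 0, 0, 0, 5]]])

```text
clock: 14.7
eef_pos: [0.6602, -0.1, 0.0063]
tool_rot: [0.099, 0.995, -0.001, 0.003]
ft_force: [0.2, -1.7, -1.8]
grip_width: 0.0143
```

```bash
python3 -c "
from h import *
after(.550,.3915,.1,81.4)
"
```

```text
t 14.7 pos [ 0.6602 -0.1     0.0063] jaw 78.6 w 0.0143 j6 0.05
yaw change 2.8
tool delta mm/deg [ 2.048e+02  4.598e+02 -9.550e+01 -1.000e-01  4.000e-01 -2.800e+00]
delta once turned [182.5 469.5 -93.7] F [ 0.2 -1.7 -1.8]
```

>>> jog_arm(deltas=[[[0, 0, -20, 0, 0, 0, 5], [0, 0, -40, 0, 0, 0, 5], [0, 0, -35, 0, 0, 0, 5], [0, 0, 0, 0, 0, -2.6, 5], [0, 0, 0, 0, 0, 0, 5]]])

```text
clock: 15.2
eef_pos: [0.6576, -0.0993, 0.102]
tool_rot: [0.076, 0.997, -0.001, 0.0]
ft_force: [-0.4, -0.6, -1.9]
grip_width: 0.0141
```

```bash
python3 -c "
from h import *
after(.550,.3915,.1,81.4)
"
```

```text
t 15.2 pos [ 0.6576 -0.0993  0.102 ] jaw 81.3 w 0.0141 j6 0.0
yaw change 0.1
tool delta mm/deg [ 1.810e+02  4.687e+02  1.300e+00 -1.000e-01  0.000e+00 -1.000e-01]
delta once turned [179.8 469.2   2. ] F [-0.4 -0.6 -1.9]
```

>>> jog_arm(deltas=[[[17.5, 45.5, 0, 0, 0, 0, 5], [17.5, 45.5, 0, 0, 0, 0, 5], [17.5, 45.5, 0, 0, 0, 0, 5], [17.5, 45.5, 0, 0, 0, 0, 5], [17.5, 45.5, 0, 0, 0, 0, 5]]])

```text
clock: 15.7
eef_pos: [0.6067, 0.1373, 0.0981]
tool_rot: [0.087, 0.996, -0.002, -0.0]
ft_force: [0.3, 0.1, -1.2]
grip_width: 0.0139
```

>>> jog_arm(deltas=[[[17.5, 45.5, 0, 0, 0, 0, 5], [17.5, 45.5, 0, 0, 0, 0, 5], [17.5, 45.5, 0, 0, 0, 0, 5], [17.5, 45.5, 0, 0, 0, 0, 5], [13, 32, 0, 0, 0, 0, 5]]])

```text
clock: 16.2
eef_pos: [0.5562, 0.3699, 0.0922]
tool_rot: [0.088, 0.996, -0.004, -0.003]
ft_force: [0.6, -0.8, -0.6]
grip_width: 0.0141
```

```bash
python3 -c "
from h import *
after(.550,.3915,.0103,81.4)
"
```

```text
t 16.2 pos [0.5562 0.3699 0.0922] jaw 79.9 w 0.0141 j6 0.76
yaw change 1.5
tool delta mm/deg [ 9.4 20.9 81.8 -0.5 -0.3 -1.5]
delta once turned [ 9.4 20.5 81.9] F [ 0.6 -0.8 -0.6]
```

>>> jog_arm(deltas=[[[5, 10, 0, -0.4, -0.3, -1.5, 5], [2, 3, 20, 0, 0, 0, 5], [0, 0, 20, 0, 0, 0, 5], [0, 0, 0, 0, 0, 0, 5], [0, 0, 0, 0, 0, 0, 5]]])

```text
clock: 16.7
eef_pos: [0.5468, 0.3892, 0.0473]
tool_rot: [0.071, 0.997, -0.002, -0.002]
ft_force: [-0.2, -0.9, -0.0]
grip_width: 0.0137
```

```bash
python3 -c "
from h import *
after(.550,.3915,.0103,81.4)
look('wrist',['bar'],z=get_obs()['eef_pos'][2]-.0063)
"
```

```text
t 16.7 pos [0.5468 0.3892 0.0473] jaw 81.9 w 0.0137 j6 0.76
yaw change -0.5
tool delta mm/deg [-3.   2.8 37.  -0.2 -0.2  0.5]
delta once turned [-2.8  2.7 37. ] F [-0.2 -0.9 -0. ]
wrist bar 0.86 [275.1, 257.3] 3606 [5.462000e-01 3.898000e-01 1.720461e+02 7.970000e-02]
wrist bar 0.74 [288.6, 108.6] 3583 [  0.4776   0.4027 171.279    0.5434]
```

>>> jog_arm(deltas=[[[-3, 2.5, 10, 0, 0, 0.5, 5], [0, 0, 13, 0, 0, 0, 5], [0, 0, 5, 0, 0, 0, 5], [0, 0, 0, 0, 0, 0, 5]]])

```text
clock: 17.2
eef_pos: [0.553, 0.3907, 0.02]
tool_rot: [0.077, 0.997, 0.0, -0.0]
ft_force: [0.0, 0.3, -1.3]
grip_width: 0.0141
```

```bash
python3 -c "
from h import *
after(.550,.3915,.0103,81.4)
"
```

```text
t 17.2 pos [0.553  0.3907 0.02  ] jaw 81.2 w 0.0141 j6 0.77
yaw change 0.2
tool delta mm/deg [ 3.1  0.3  9.7 -0.  -0.  -0.2]
delta once turned [3.1 0.3 9.7] F [ 0.   0.3 -1.3]
```

>>> jog_arm(deltas=[[[2, 0, 5, 0, 0, 0, 5], [0, 0, 3, 0, 0, 0, 5], [0, 0, 1.5, 0, 0, 0, 5], [0, 0, 1.5, 0, 0, 0, 5]]])

```text
clock: 17.6
eef_pos: [0.551, 0.3911, 0.0098]
tool_rot: [0.077, 0.997, 0.0, 0.0]
ft_force: [-3.7, -4.0, 13.0]
grip_width: 0.0142
```

>>> jog_arm(deltas=[[[0, 0, 0, 0, 0, 0, 24], [0, 0, 0, 0, 0, 0, 32], [0, 0, 0, 0, 0, 0, 32], [0, 0, -20, 0, 0, 0, 32], [0, 0, -40, 0, 0, 0, 32]]])

```text
clock: 18.1
eef_pos: [0.5474, 0.3889, 0.065]
tool_rot: [0.077, 0.997, -0.003, -0.004]
ft_force: [-0.1, 0.2, 0.2]
grip_width: 0.0317
```

>>> jog_arm(deltas=[[[0, 0, -40, 0, 0, 0, 50], [0, 0, 0, 0, 0, 0, 60]]])

```text
clock: 18.3
eef_pos: [0.5504, 0.3911, 0.112]
tool_rot: [0.077, 0.997, -0.0, -0.001]
ft_force: [0.8, 0.6, 0.8]
grip_width: 0.0594
```

```bash
python3 -c "
from h import *
look('wrist',['bar'],z=.004,save='pics/w3.png')
after(.4446,-.0920,.11,81.4)
"
```

```text
wrist bar 0.98 [277.2, 207.1] 1412 [5.491000e-01 3.921000e-01 1.715182e+02 4.750000e-02]
wrist bar 0.75 [280.1, 105.3] 1898 [4.697000e-01 4.052000e-01 1.716459e+02 3.060000e-02]
t 18.4 pos [0.5479 0.3893 0.1065] jaw 81.2 w 0.0601 j6 0.77
yaw change 0.2
tool delta mm/deg [ 2.830e+01 -4.914e+02  1.000e-01 -4.000e-01 -4.000e-01 -2.000e-01]
delta once turned [  30.2 -491.3   -3.5] F [ 0.1 -0.8 -0.5]
```

View pics/w3.png

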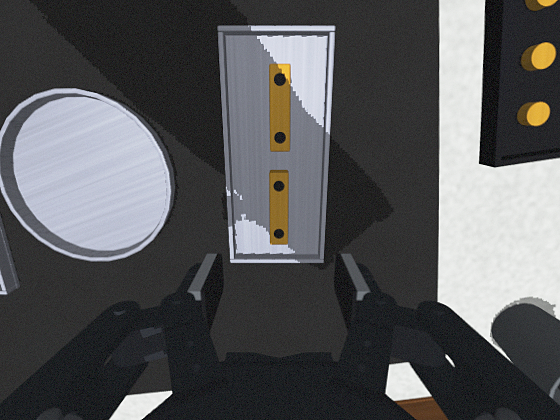

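Both bars lie flat and lengthwise in the tray at (280,107) and (279,207), one behind the other. Next is post B.

>>> jog_arm(deltas=[[[3, -47, -1, -0.4, -0.4, 0, 60], [3, -48, -1, 0, 0, 0, 60], [3, -48, -1, 0, 0, 0, 60], [3, -48, -1, 0, 0, 0, 60], [3, -48, -1, 0, 0, 0, 60]]])

```text
clock: 18.9
eef_pos: [0.491, 0.153, 0.0999]
tool_rot: [0.071, 0.997, -0.003, -0.006]
ft_force: [0.6, 0.5, 0.3]
grip_width: 0.0602
```

>>> jog_arm(deltas=[[[3, -48, -1, 0, 0, 0, 60], [3, -48, -1, 0, 0, 0, 60], [3, -48, -1, 0, 0, 0, 60], [3, -46, -1, 0, 0, 0, 60], [2, -30, -1, 0, 0, 0, 60]]])

```text
clock: 19.4
eef_pos: [0.4356, -0.071, 0.0993]
tool_rot: [0.071, 0.997, -0.004, -0.014]
ft_force: [0.1, 0.4, 1.3]
grip_width: 0.0599
```

```bash
python3 -c "
from h import *
after(.4446,-.0920,.01,81.4)
"
```

```text
t 19.4 pos [ 0.4356 -0.071   0.0993] jaw 81.8 w 0.0599 j6 -0.01
yaw change -0.4
tool delta mm/deg [-14.3 -18.5  89.2  -0.6  -1.5   0.4]
delta once turned [-12.  -19.4  89.3] F [0.1 0.4 1.3]
```

>>> jog_arm(deltas=[[[-10, -12, 0, -0.6, -1.4, 0.4, 60], [-2, -3, 8, 0, 0, 0, 60], [0, 0, 0, 0, 0, 0, 60], [0, 0, 0, 0, 0, 0, 60]]])

```text
clock: 19.8
eef_pos: [0.4395, -0.0907, 0.0858]
tool_rot: [0.079, 0.997, 0.001, -0.006]
ft_force: [0.2, -0.2, -0.4]
grip_width: 0.0601
```

```bash
python3 -c "
from h import *
look('wrist',['post'])
after(.4446,-.0920,.008,81.4)
"
```

```text
wrist post 0.69 [275.1, 229.4] 1598 [ 0.4449 -0.0931  0.      0.0442]
wrist post 0.64 [46.6, 358.1] 269 [ 0.545  -0.314   0.      6.7425]
t 19.9 pos [ 0.4397 -0.0904  0.0861] jaw 81.0 w 0.06 j6 -0.05
yaw change 0.4
tool delta mm/deg [-6.1 -0.9 78.   0.  -0.7 -0.4]
delta once turned [-5.1 -0.9 78.1] F [ 0.9 -0.   0.5]
```

>>> jog_arm(deltas=[[[-5.5, -1.5, 20, 0, -0.7, -0.4, 60], [0, 0, 25, 0, 0, 0, 60], [0, 0, 10, 0, 0, 0, 60], [0, 0, 0, 0, 0, 0, 60]]])

```text
clock: 20.3
eef_pos: [0.447, -0.0892, 0.0305]
tool_rot: [0.071, 0.997, 0.0, 0.001]
ft_force: [-0.0, -0.1, 0.1]
grip_width: 0.0601
```

```bash
python3 -c "
from h import *
after(.4449,-.0927,.008,81.4)
"
```

```text
t 20.3 pos [ 0.447  -0.0892  0.0305] jaw 81.9 w 0.0601 j6 -0.06
yaw change -0.5
tool delta mm/deg [ 1.7 -3.7 22.5  0.   0.1  0.5]
delta once turned [ 1.6 -3.7 22.5] F [-0.  -0.1  0.1]
```

>>> jog_arm(deltas=[[[2, -4, 10, 0, 0, 0, 60], [0, 0, 9, 0, 0, 0, 60], [0, 0, 2, 0, 0, 0, 60], [0, 0, 0, 0, 0, 0, 60]]])

```text
clock: 20.7
eef_pos: [0.4459, -0.0927, 0.0096]
tool_rot: [0.07, 0.998, 0.0, 0.003]
ft_force: [-0.2, 0.6, 0.3]
grip_width: 0.0599
```

>>> jog_arm(deltas=[[[0, 0, 0, 0, 0, 0, 40], [0, 0, 0, 0, 0, 0, 24], [0, 0, 0, 0, 0, 0, 20], [0, 0, 0, 0, 0, 0, 20], [0, 0, 0, 0, 0, 0, 20]]])

```text
clock: 21.2
eef_pos: [0.4467, -0.0931, 0.0107]
tool_rot: [0.07, 0.998, -0.0, 0.004]
ft_force: [0.0, -0.2, -1.5]
grip_width: 0.027
```

```bash
python3 -c "
from h import *
after(.472,.236,.1,81.4)
"
```

```text
t 21.2 pos [ 0.4467 -0.0931  0.0107] jaw 81.9 w 0.027 j6 -0.07
yaw change -0.5
tool delta mm/deg [ 20.5 329.4 -89.3   0.    0.4   0.5]
delta once turned [ 24.2 329.1 -89.3] F [ 0.  -0.2 -1.5]
```

>>> jog_arm(deltas=[[[0, 0, -20, 0, 0, 0, 20], [0, 0, -40, 0, 0, 0, 20], [0, 0, -25, 0, 0, 0.5, 20], [3.5, 46, -1, 0, 0, 0, 20], [3.5, 48, -1, 0, 0, 0, 20]]])

```text
clock: 21.7
eef_pos: [0.4525, -0.0018, 0.0997]
tool_rot: [0.081, 0.997, -0.0, 0.002]
ft_force: [0.2, -0.6, -2.1]
grip_width: 0.0268
```

>>> jog_arm(deltas=[[[3.5, 48, -1, 0, 0, 0, 20], [3.5, 48, -1, 0, 0, 0, 20], [3.5, 48, -1, 0, 0, 0, 20], [3, 42, -1, 0, 0, 0, 20], [2, 25, 0, 0, 0, 0, 20]]])

```text
clock: 22.2
eef_pos: [0.4721, 0.2187, 0.1048]
tool_rot: [0.082, 0.997, 0.001, 0.004]
ft_force: [-0.0, -0.8, -1.6]
grip_width: 0.0267
```

```bash
python3 -c "
from h import *
after(.472,.236,.0147,81.4)
"
```

```text
t 22.2 pos [0.4721 0.2187 0.1048] jaw 80.6 w 0.0267 j6 0.6
yaw change 0.8
tool delta mm/deg [ 3.6 16.9 90.1  0.1  0.4 -0.8]
delta once turned [ 2.6 17.1 90.1] F [-0.  -0.8 -1.6]
```

>>> jog_arm(deltas=[[[3, 10, 0, 0, 0.4, -0.8, 20], [0, 2, 15, 0, 0, 0, 20], [0, 0, 30, 0, 0, 0, 20], [0, 0, 15, 0, 0, 0, 20], [0, 0, 0, 0, 0, 0, 20]]])

```text
clock: 22.7
eef_pos: [0.4703, 0.2347, 0.0426]
tool_rot: [0.07, 0.998, 0.001, 0.0]
ft_force: [-0.7, -0.2, -1.4]
grip_width: 0.027
```

```bash
python3 -c "
from h import *
after(.472,.236,.0147,81.4)
"
```

```text
t 22.7 pos [0.4703 0.2347 0.0426] jaw 81.9 w 0.027 j6 0.6
yaw change -0.5
tool delta mm/deg [-1.5  1.5 27.9  0.1  0.   0.5]
delta once turned [-1.5  1.5 27.9] F [-0.7 -0.2 -1.4]
```

>>> jog_arm(deltas=[[[-1.5, 1.5, 9, 0, 0, 0, 20], [0, 0, 10, 0, 0, 0, 20], [0, 0, 4, 0, 0, 0, 20], [0, 0, 0, 0, 0, 0, 20]]])

```text
clock: 23.1
eef_pos: [0.473, 0.2348, 0.0192]
tool_rot: [0.071, 0.997, 0.001, 0.0]
ft_force: [0.3, -0.2, -2.0]
grip_width: 0.0269
```

>>> jog_arm(deltas=[[[0, 0, 1.8, 0, 0, 0, 20], [0, 0, 1.8, 0, 0, 0, 20]]])

```text
clock: 23.3
eef_pos: [0.4738, 0.235, 0.0162]
tool_rot: [0.071, 0.997, 0.001, 0.001]
ft_force: [0.6, 0.7, -1.0]
grip_width: 0.027
```

>>> jog_arm(deltas=[[[0, 0, 1.5, 0, 0, 0, 20], [0, 0, 1.5, 0, 0, 0, 20]]])

```text
clock: 23.5
eef_pos: [0.4742, 0.2352, 0.0145]
tool_rot: [0.071, 0.997, 0.001, 0.002]
ft_force: [-5.5, -3.2, 14.5]
grip_width: 0.0268
```

>>> jog_arm(deltas=[[[0, 0, 0, 0, 0, 0, 36], [0, 0, 0, 0, 0, 0, 44], [0, 0, 0, 0, 0, 0, 44], [0, 0, -20, 0, 0, 0, 44], [0, 0, -40, 0, 0, 0, 44]]])

```text
clock: 24.0
eef_pos: [0.4707, 0.2336, 0.0716]
tool_rot: [0.071, 0.997, -0.001, -0.002]
ft_force: [0.6, 0.8, -0.3]
grip_width: 0.0439
```

>>> jog_arm(deltas=[[[0, 0, -40, 0, 0, 0, 50], [0, 0, 0, 0, 0, 0, 60]]])

```text
clock: 24.2
eef_pos: [0.4739, 0.2352, 0.1176]
tool_rot: [0.071, 0.997, 0.001, 0.002]
ft_force: [1.0, -0.1, -0.0]
grip_width: 0.06
```

```bash
python3 -c "
from h import *
look('wrist',['post'],z=.004,save='pics/w4.png')
after(.5455,-.313,.11,81.4)
"
```

```text
wrist post 0.85 [279.6, 206.3] 1231 [0.4726 0.2362 0.     0.0581]
t 24.3 pos [0.4711 0.2338 0.1132] jaw 81.8 w 0.0603 j6 0.6
yaw change -0.4
tool delta mm/deg [-1.514e+02 -5.307e+02  3.500e+00 -1.000e-01 -2.000e-01  4.000e-01]
delta once turned [-155.4 -529.5    3.2] F [-0.2 -0.7  0.3]
```

View pics/w4.png

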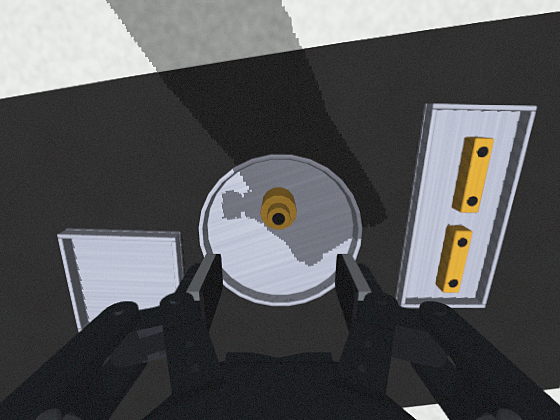

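The first post stands in the dish at (279,208), and the bars are fine. Next is post A.

>>> jog_arm(deltas=[[[-13, -45, -1, 0, 0, 0, 60], [-13.5, -46, -1, 0, 0, 0, 60], [-13.5, -46, -1, 0, 0, 0, 60], [-13.5, -46, -1, 0, 0, 0, 60], [-13.5, -46, -1, 0, 0, 0, 60]]])

```text
clock: 24.8
eef_pos: [0.5027, -0.0031, 0.1111]
tool_rot: [0.063, 0.998, -0.001, -0.006]
ft_force: [1.2, 0.2, -0.0]
grip_width: 0.0601
```

>>> jog_arm(deltas=[[[-13.5, -46, -1, 0, 0, 0, 60], [-13.5, -46, -1, 0, 0, 0, 60], [-13.5, -46, -1, 0, 0, 0, 60], [-13.5, -46, -1, 0, 0, 0, 60], [-13.5, -46, -1, 0, 0, 0, 60]]])

```text
clock: 25.3
eef_pos: [0.5351, -0.2482, 0.1063]
tool_rot: [0.063, 0.998, 0.001, -0.013]
ft_force: [0.3, -0.4, 0.0]
grip_width: 0.0599
```

```bash
python3 -c "
from h import *
after(.5455,-.313,.09,81.4)
"
```

```text
t 25.3 pos [ 0.5351 -0.2482  0.1063] jaw 82.8 w 0.0599 j6 -0.3
yaw change -1.4
tool delta mm/deg [-18.9 -63.   15.8   0.   -1.5   1.4]
delta once turned [-19.9 -62.5  16.3] F [ 0.3 -0.4  0. ]
```

>>> jog_arm(deltas=[[[-10, -34, 0, 0, -1.5, 1.4, 60], [-6, -18, 8, 0, 0, 0, 60], [-1, -4, 5, 0, 0, 0, 60], [0, 0, 0, 0, 0, 0, 60], [0, 0, 0, 0, 0, 0, 60]]])

```text
clock: 25.8
eef_pos: [0.5395, -0.3126, 0.0829]
tool_rot: [0.08, 0.997, 0.003, -0.006]
ft_force: [-0.5, 0.3, 0.2]
grip_width: 0.0602
```

```bash
python3 -c "
from h import *
look('wrist',['post'])
after(.5455,-.313,.01,81.4)
"
```

```text
wrist post 0.97 [274.3, 235.3] 1616 [ 0.5462 -0.3142  0.      0.0605]
t 25.9 pos [ 0.5399 -0.3122  0.0835] jaw 80.8 w 0.0599 j6 -0.36
yaw change 0.6
tool delta mm/deg [-6.5 -0.2 73.4  0.2 -0.6 -0.6]
delta once turned [-5.7  0.1 73.5] F [-0.5 -0.1  0.5]
```

>>> jog_arm(deltas=[[[-6.5, -1.5, 20, 0.2, -0.6, -0.6, 60], [0, 0, 22, 0, 0, 0, 60], [0, 0, 10, 0, 0, 0, 60], [0, 0, 0, 0, 0, 0, 60]]])

```text
clock: 26.3
eef_pos: [0.5489, -0.3103, 0.0335]
tool_rot: [0.071, 0.997, -0.0, 0.002]
ft_force: [-0.6, 1.2, 0.6]
grip_width: 0.06
```

```bash
python3 -c "
from h import *
after(.546,-.3135,.01,81.4)
"
```

```text
t 26.3 pos [ 0.5489 -0.3103  0.0335] jaw 81.9 w 0.06 j6 -0.37
yaw change -0.5
tool delta mm/deg [ 2.5 -3.6 23.5 -0.   0.3  0.5]
delta once turned [ 2.4 -3.6 23.5] F [-0.6  1.2  0.6]
```

>>> jog_arm(deltas=[[[2.5, -3.8, 10, 0, 0.3, 0, 60], [0, 0, 9, 0, 0, 0, 60], [0, 0, 3, 0, 0, 0, 60], [0, 0, 0, 0, 0, 0, 60]]])

```text
clock: 26.7
eef_pos: [0.5474, -0.3137, 0.0125]
tool_rot: [0.07, 0.998, -0.001, 0.001]
ft_force: [-0.5, 0.3, 0.4]
grip_width: 0.0601
```

>>> jog_arm(deltas=[[[0, 0, 0, 0, 0, 0, 40], [0, 0, 0, 0, 0, 0, 24], [0, 0, 0, 0, 0, 0, 20], [0, 0, 0, 0, 0, 0, 20], [0, 0, 0, 0, 0, 0, 20]]])

```text
clock: 27.2
eef_pos: [0.5478, -0.3143, 0.0135]
tool_rot: [0.07, 0.998, -0.001, 0.002]
ft_force: [-0.3, 0.1, -1.3]
grip_width: 0.0269
```

```bash
python3 -c "
from h import *
after(.532,.236,.1,81.4)
"
```

```text
t 27.2 pos [ 0.5478 -0.3143  0.0135] jaw 81.9 w 0.0269 j6 -0.38
yaw change -0.5
tool delta mm/deg [ 9.260e+01  5.424e+02 -8.810e+01 -1.000e-01  2.000e-01  5.000e-01]
delta once turned [ 97.9 541.8 -86.5] F [-0.3  0.1 -1.3]
```

>>> jog_arm(deltas=[[[0, 0, -20, 0, 0, 0, 20], [0, 0, -40, 0, 0, 0, 20], [0, 0, -25, 0, 0, 0.5, 20], [8.7, 46, -1, 0, 0, 0, 20], [8.7, 48, -1, 0, 0, 0, 20]]])

```text
clock: 27.7
eef_pos: [0.5436, -0.2219, 0.1009]
tool_rot: [0.08, 0.997, -0.001, 0.001]
ft_force: [0.8, 0.1, -0.8]
grip_width: 0.0265
```

>>> jog_arm(deltas=[[[8.7, 48, -1, 0, 0, 0, 20], [8.7, 48, -1, 0, 0, 0, 20], [8.7, 48, -1, 0, 0, 0, 20], [8.7, 48, -1, 0, 0, 0, 20], [8.7, 48, -1, 0, 0, 0, 20]]])

```text
clock: 28.2
eef_pos: [0.5384, 0.0281, 0.1063]
tool_rot: [0.082, 0.997, -0.001, 0.003]
ft_force: [1.8, 0.1, -1.5]
grip_width: 0.0269
```

>>> jog_arm(deltas=[[[8.7, 48, -1, 0, 0, 0, 20], [8.7, 48, -1, 0, 0, 0, 20], [8.7, 48, -1, 0, 0, 0, 20]]])

```text
clock: 28.5
eef_pos: [0.5349, 0.1781, 0.1091]
tool_rot: [0.082, 0.997, -0.001, 0.003]
ft_force: [1.9, -0.1, -1.1]
grip_width: 0.0264
```

```bash
python3 -c "
from h import *
after(.532,.236,.0175,81.4)
"
```

```text
t 28.5 pos [0.5349 0.1781 0.1091] jaw 80.5 w 0.0264 j6 0.49
yaw change 0.9
tool delta mm/deg [13.  56.8 91.4 -0.1  0.4 -0.9]
delta once turned [11.5 56.8 91.6] F [ 1.9 -0.1 -1.1]
```

>>> jog_arm(deltas=[[[6, 30, 0, 0, 0.4, -0.9, 20], [4, 17, 15, 0, 0, 0, 20], [1, 3, 28, 0, 0, 0, 20], [0, 0, 10, 0, 0, 0, 20], [0, 0, 0, 0, 0, 0, 20]]])

```text
clock: 29.0
eef_pos: [0.5309, 0.2406, 0.0554]
tool_rot: [0.068, 0.998, 0.001, 0.001]
ft_force: [-0.0, 0.0, -1.7]
grip_width: 0.0266
```

```bash
python3 -c "
from h import *
after(.532,.236,.0175,81.4)
"
```

```text
t 29.0 pos [0.5309 0.2406 0.0554] jaw 82.2 w 0.0266 j6 0.56
yaw change -0.8
tool delta mm/deg [-1.7 -4.5 37.9  0.1  0.1  0.8]
delta once turned [-1.8 -4.4 37.9] F [-0.   0.  -1.7]
```

>>> jog_arm(deltas=[[[-1.8, -4.5, 10, 0, 0, 0.6, 20], [0, 0, 15, 0, 0, 0, 20], [0, 0, 7, 0, 0, 0, 20], [0, 0, 2, 0, 0, 0, 20], [0, 0, 0, 0, 0, 0, 20]]])

```text
clock: 29.5
eef_pos: [0.535, 0.2322, 0.0226]
tool_rot: [0.077, 0.997, 0.001, 0.003]
ft_force: [0.9, 0.3, -1.7]
grip_width: 0.0264
```

```bash
python3 -c "
from h import *
after(.532,.236,.0175,81.4)
"
```

```text
t 29.5 pos [0.535  0.2322 0.0226] jaw 81.2 w 0.0264 j6 0.56
yaw change 0.2
tool delta mm/deg [ 3.6  3.3  5.1  0.2  0.3 -0.2]
delta once turned [3.6 3.3 5.1] F [ 0.9  0.3 -1.7]
```

>>> jog_arm(deltas=[[[2, 2, 2, 0, 0.2, 0, 20], [0, 0, 1.8, 0, 0, 0, 20], [0, 0, 1.5, 0, 0, 0, 20], [0, 0, 1.5, 0, 0, 0, 20]]])

```text
clock: 29.9
eef_pos: [0.5351, 0.2349, 0.0177]
tool_rot: [0.077, 0.997, 0.002, 0.003]
ft_force: [-0.4, 0.9, -1.5]
grip_width: 0.0268
```

>>> jog_arm(deltas=[[[0, 0, 1.5, 0, 0, 0, 20], [0, 0, 1.5, 0, 0, 0, 20]]])

```text
clock: 30.1
eef_pos: [0.5352, 0.2349, 0.0174]
tool_rot: [0.077, 0.997, 0.002, 0.003]
ft_force: [-4.6, -2.3, 10.3]
grip_width: 0.027
```

>>> jog_arm(deltas=[[[0, 0, 0, 0, 0, 0, 36], [0, 0, 0, 0, 0, 0, 44], [0, 0, 0, 0, 0, 0, 44], [0, 0, -20, 0, 0, 0, 44], [0, 0, -40, 0, 0, 0, 44]]])

```text
clock: 30.6
eef_pos: [0.531, 0.2334, 0.0733]
tool_rot: [0.077, 0.997, -0.0, -0.001]
ft_force: [1.2, 0.6, 0.2]
grip_width: 0.0442
```

>>> jog_arm(deltas=[[[0, 0, -40, 0, 0, 0, 48], [0, 0, 0, 0, 0, 0, 48]]])

```text
clock: 30.8
eef_pos: [0.5341, 0.2348, 0.1193]
tool_rot: [0.077, 0.997, 0.002, 0.002]
ft_force: [-0.1, 0.1, -0.6]
grip_width: 0.048
```

```bash
python3 -c "
from h import *
look('wrist',['post'],z=.004,save='pics/w5.png')
after(.5540,-.200,.11,46.3)
"
```

```text
wrist post 0.94 [277.4, 211.7] 1232 [0.5342 0.2356 0.     0.0502]
wrist post 0.79 [266.9, 135.6] 1206 [0.4729 0.2361 0.     0.0644]
t 30.9 pos [0.5312 0.2335 0.1145] jaw 81.2 w 0.0481 j6 0.57
yaw change -34.9
tool delta mm/deg [-8.900e+01 -4.249e+02  4.500e+00 -1.000e-01 -1.000e-01  3.490e+01]
delta once turned [-316.  -297.6    4.5] F [ 0.1 -0.1  0.3]
```

View pics/w5.png

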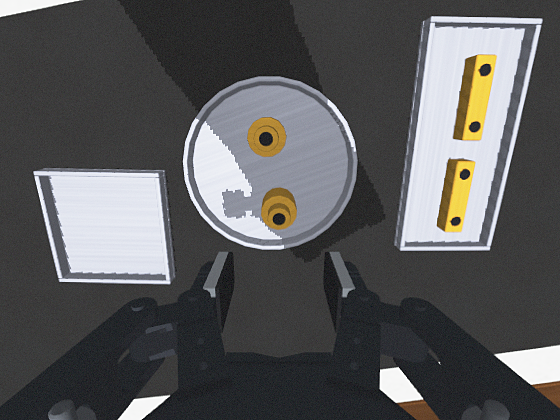

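Both posts stand upright in the dish, at (266,137) and (279,210). Next is the flange, so I'll turn first and then travel.

>>> jog_arm(deltas=[[[0, 0, -2, 0, 0, 8.5, 48], [0, 0, 0, 0, 0, 8.5, 48], [0, 0, 0, 0, 0, 8.5, 48], [0, 0, 0, 0, 0, 8.5, 48], [-34, -32, -1, 0, 0, 0, 48]]])

```text
clock: 31.4
eef_pos: [0.5292, 0.1888, 0.1088]
tool_rot: [0.368, 0.93, -0.004, -0.006]
ft_force: [0.9, -1.5, -0.3]
grip_width: 0.0479
```

>>> jog_arm(deltas=[[[-34, -32, -1, 0, 0, 0, 48], [-34, -32, -1, 0, 0, 0, 48], [-34, -32, -1, 0, 0, 0, 48], [-34, -32, -1, 0, 0, 0, 48], [-34, -32, -1, 0, 0, 0, 48]]])

```text
clock: 31.9
eef_pos: [0.5378, -0.0502, 0.1046]
tool_rot: [0.365, 0.931, -0.008, -0.013]
ft_force: [0.5, 0.4, -0.3]
grip_width: 0.0479
```

>>> jog_arm(deltas=[[[-34, -32, -1, 0, 0, 0, 48], [-34, -32, -1, 0, 0, 0, 48]]])

```text
clock: 32.1
eef_pos: [0.5416, -0.1466, 0.1031]
tool_rot: [0.364, 0.931, -0.008, -0.016]
ft_force: [1.0, 0.2, 0.0]
grip_width: 0.048
```

```bash
python3 -c "
from h import *
after(.554,-.2,.09,46.3)
"
```

```text
t 32.1 pos [ 0.5416 -0.1466  0.1031] jaw 47.3 w 0.048 j6 0.49
yaw change -1.0
tool delta mm/deg [-45.7 -30.4  12.8  -1.6  -1.4   1. ]
delta once turned [-45.9 -30.   13.1] F [1.  0.2 0. ]
```

>>> jog_arm(deltas=[[[-25, -17, 0, -1.6, -1.4, 1, 48], [-12, -7, 8, 0, 0, 0, 48], [-3, -2, 5, 0, 0, 0, 48], [0, 0, 0, 0, 0, 0, 48], [0, 0, 0, 0, 0, 0, 48]]])

```text
clock: 32.6
eef_pos: [0.5484, -0.1976, 0.081]
tool_rot: [0.376, 0.927, -0.0, -0.006]
ft_force: [-0.1, 0.9, 1.2]
grip_width: 0.048
```

```bash
python3 -c "
from h import *
look('wrist',['flange'])
after(.554,-.2,.012,46.3)
"
```

```text
wrist flange 0.62 [281.5, 229.7] 3404 [ 5.53700e-01 -2.01800e-01  4.75091e+01  3.50000e-02]
t 32.7 pos [ 0.5486 -0.1973  0.0815] jaw 45.9 w 0.0477 j6 0.42
yaw change 0.4
tool delta mm/deg [-6.5  2.1 69.4 -0.3 -0.6 -0.4]
delta once turned [-5.7  1.8 69.5] F [0.5 0.4 0.5]
```

>>> jog_arm(deltas=[[[-6.5, 1.5, 20, -0.2, -0.6, -0.6, 48], [0, 0, 20, 0, 0, 0, 48], [0, 0, 8, 0, 0, 0, 48], [0, 0, 0, 0, 0, 0, 48]]])

```text
clock: 33.1
eef_pos: [0.557, -0.196, 0.0347]
tool_rot: [0.367, 0.93, -0.0, 0.002]
ft_force: [0.0, -0.6, -0.8]
grip_width: 0.0479
```

```bash
python3 -c "
from h import *
after(.554,-.201,.013,46.8)
"
```

```text
t 33.1 pos [ 0.557  -0.196   0.0347] jaw 47.0 w 0.0479 j6 0.41
yaw change -0.2
tool delta mm/deg [-1.1 -5.7 21.7  0.1  0.2  0.2]
delta once turned [-1.2 -5.7 21.7] F [ 0.  -0.6 -0.8]
```

>>> jog_arm(deltas=[[[-1, -6, 9, 0, 0, 0, 48], [0, 0, 8, 0, 0, 0, 48], [0, 0, 2, 0, 0, 0, 48], [0, 0, 0, 0, 0, 0, 48]]])

```text
clock: 33.5
eef_pos: [0.555, -0.201, 0.0166]
tool_rot: [0.366, 0.931, -0.0, 0.003]
ft_force: [-0.1, 1.6, 0.1]
grip_width: 0.0482
```

```bash
python3 -c "
from h import *
after(.554,-.201,.013,46.8)
"
```

```text
t 33.5 pos [ 0.555  -0.201   0.0166] jaw 47.1 w 0.0482 j6 0.4
yaw change -0.3
tool delta mm/deg [ 0.8 -0.7  3.6  0.1  0.4  0.3]
delta once turned [ 0.7 -0.7  3.6] F [-0.1  1.6  0.1]
```

>>> jog_arm(deltas=[[[0, -0.5, 3, 0, 0.3, 0, 48], [0, 0, 0, 0, 0, 0, 32], [0, 0, 0, 0, 0, 0, 15], [0, 0, 0, 0, 0, 0, 15], [0, 0, 0, 0, 0, 0, 15]]])

```text
clock: 34.0
eef_pos: [0.5552, -0.2021, 0.0145]
tool_rot: [0.366, 0.93, 0.001, 0.002]
ft_force: [0.4, 0.5, -0.7]
grip_width: 0.0216
```

>>> jog_arm(deltas=[[[0, 0, 0, 0, 0, 0, 15], [0, 0, 0, 0, 0, 0, 15]]])

```text
clock: 34.2
eef_pos: [0.5552, -0.2021, 0.0145]
tool_rot: [0.366, 0.931, 0.001, 0.002]
ft_force: [-0.2, -1.0, -0.6]
grip_width: 0.0215
```

```bash
python3 -c "
from h import *
after(.533,.078,.1,80.2)
"
```

```text
t 34.2 pos [ 0.5552 -0.2021  0.0145] jaw 47.0 w 0.0215 j6 0.4
yaw change 33.2
tool delta mm/deg [ 2.069e+02  1.901e+02 -8.550e+01  1.000e-01  2.000e-01 -3.320e+01]
delta once turned [ 69.5 272.2 -85.5] F [-0.2 -1.  -0.6]
```

>>> jog_arm(deltas=[[[0, 0, -20, 0, 0, 0, 15], [0, 0, -40, 0, 0, 0, 15], [0, 0, -25, 0, 0, -8, 15], [0, 0, 0, 0, 0, -8.4, 15], [0, 0, 0, 0, 0, -8.4, 15]]])

```text
clock: 34.7
eef_pos: [0.5526, -0.201, 0.0997]
tool_rot: [0.151, 0.988, 0.001, -0.002]
ft_force: [0.1, 0.5, -2.6]
grip_width: 0.0218
```

>>> jog_arm(deltas=[[[0, 0, 0, 0, 0, -8.4, 15], [11.5, 45, -1, 0, 0, 0, 15], [11.5, 45, -1, 0, 0, 0, 15], [11.5, 45, -1, 0, 0, 0, 15], [11.5, 45, -1, 0, 0, 0, 15]]])

```text
clock: 35.2
eef_pos: [0.5353, -0.0176, 0.1034]
tool_rot: [0.082, 0.997, 0.001, -0.0]
ft_force: [0.8, 0.1, -1.0]
grip_width: 0.0218
```

```bash
python3 -c "
from h import *
after(.533,.078,.0185,80.2)
"
```

```text
t 35.2 pos [ 0.5353 -0.0176  0.1034] jaw 80.6 w 0.0218 j6 0.13
yaw change -0.4
tool delta mm/deg [17.9 93.9 85.   0.1 -0.   0.4]
delta once turned [18.6 93.8 84.9] F [ 0.8  0.1 -1. ]
```

>>> jog_arm(deltas=[[[8.5, 43, 0, 0, 0, 0, 15], [5, 27, 5, 0, 0, 0, 15], [3, 14, 15, 0, 0, 0, 15], [0, 2, 20, 0, 0, 0, 15], [0, 0, 0, 0, 0, 0, 15]]])

```text
clock: 35.7
eef_pos: [0.5305, 0.0811, 0.0625]
tool_rot: [0.076, 0.997, 0.002, -0.001]
ft_force: [-0.6, -0.0, -2.2]
grip_width: 0.0217
```

```bash
python3 -c "
from h import *
after(.533,.078,.0185,80.2)
cv2.imwrite('pics/w6.png',camera('wrist')[:,:,::-1])
"
```

```text
t 35.7 pos [0.5305 0.0811 0.0625] jaw 81.2 w 0.0217 j6 0.3
yaw change -1.0
tool delta mm/deg [-3.  -2.8 44.   0.2 -0.1  1. ]
delta once turned [-3.  -2.6 44. ] F [-0.6 -0.  -2.2]
```

View pics/w6.png

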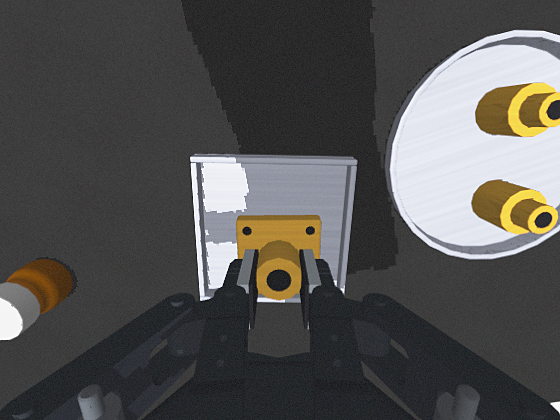

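The flange is held level by its boss at (279,275), square to the tray. I'll lower it.

>>> jog_arm(deltas=[[[-3, -2.5, 12, 0, 0, 0.8, 15], [0, 0, 15, 0, 0, 0, 15], [0, 0, 9, 0, 0, 0, 15], [0, 0, 3, 0, 0, 0, 15], [0, 0, 0, 0, 0, 0, 15]]])

```text
clock: 36.25
eef_pos: [0.5374, 0.0752, 0.0252]
tool_rot: [0.087, 0.996, 0.002, 0.003]
ft_force: [-0.1, 0.6, -1.6]
grip_width: 0.0214
```

```bash
python3 -c "
from h import *
after(.533,.078,.0185,80.2)"
```

```text
t 36.25 pos [0.5374 0.0752 0.0252] jaw 80.0 w 0.0214 j6 0.31
yaw change 0.2
tool delta mm/deg [ 4.9  1.9  6.7  0.3  0.3 -0.2]
delta once turned [4.8 2.  6.7] F [-0.1  0.6 -1.6]
```

>>> jog_arm(deltas=[[[4, 1.5, 2.5, 0.3, 0.3, 0, 15], [0, 0, 2, 0, 0, 0, 15], [0, 0, 1.5, 0, 0, 0, 15], [0, 0, 1.5, 0, 0, 0, 15]]])

```text
clock: 36.65
eef_pos: [0.5349, 0.0773, 0.0189]
tool_rot: [0.088, 0.996, 0.0, 0.001]
ft_force: [-0.5, -0.4, -1.6]
grip_width: 0.0216
```

>>> jog_arm(deltas=[[[0, 0, 1.2, 0, 0, 0, 15], [0, 0, 1.2, 0, 0, 0, 15]]])

```text
clock: 36.85
eef_pos: [0.535, 0.0773, 0.0184]
tool_rot: [0.088, 0.996, -0.0, 0.002]
ft_force: [-4.3, -1.8, 9.3]
grip_width: 0.0215
```

Contact with the tray floor. I'll release, retreat and check.

>>> jog_arm(deltas=[[[0, 0, 0, 0, 0, 0, 30], [0, 0, 0, 0, 0, 0, 38], [0, 0, 0, 0, 0, 0, 38], [0, 0, -20, 0, 0, 0, 38], [0, 0, -40, 0, 0, 0, 38]]])

```text
clock: 37.35
eef_pos: [0.5315, 0.077, 0.0753]
tool_rot: [0.087, 0.996, -0.001, -0.002]
ft_force: [0.5, -1.3, -0.5]
grip_width: 0.038
```

>>> jog_arm(deltas=[[[0, 0, -40, 0, 0, 0, 45], [30, 0, -40, 0, 0, 0, 45], [40, 0, -30, 0, 0, 0, 45], [40, 0, -20, 0, 0, 0, 45], [0, 0, 0, 0, 0, 0, 45]]])

```text
clock: 37.85
eef_pos: [0.4252, 0.0974, 0.2145]
tool_rot: [0.088, 0.996, 0.001, 0.003]
ft_force: [1.9, 0.5, -0.2]
grip_width: 0.0452
```

```bash
python3 -c "
from h import *
print(np.round(get_obs()['eef_pos'],3))
look('side',['bar','post','flange'],z=.004,save='pics/side9.png')
look('side',['lens_holder','jar'])
cv2.imwrite('pics/top9.png',camera('top')[:,:,::-1])
im=np.vstack([cv2.imread('pics/side9.png')[120:340,170:400]]);cv2.imwrite('pics/c9.png',cv2.resize(im,None,fx=2.5,fy=2.5))
look('top',['post','bar','flange'],z=.004)
look('top',['lens_holder','jar'])
"
```

```text
[0.425 0.097 0.214]
side bar 0.45 [273.4, 153.9] 154 [5.498000e-01 3.916000e-01 1.657127e+02 1.093000e-01]
side post 0.75 [246.1, 183.8] 158 [0.4724 0.2378 0.     0.097 ]
side post 0.72 [268.1, 181.8] 147 [0.5339 0.2358 0.     0.159 ]
side flange 0.66 [272.9, 216.4] 243 [5.31800e-01 8.31000e-02 8.70527e+01 2.34300e-01]
side lens_holder 0.78 [235.3, 308.1] 413 [ 0.4438 -0.1995  0.      0.0777]
side lens_holder 0.62 [247.0, 183.0] 153 [0.4719 0.251  0.     0.4715]
side jar 0.57 [280.8, 271.9] 422 [ 0.548  -0.102   0.      0.0913]
top post 0.47 [208.7, 207.7] 79 [0.5357 0.2391 0.     0.5942]
top bar 0.71 [150.6, 203.1] 179 [5.501000e-01 3.927000e-01 1.705365e+02 1.074000e-01]
top bar 0.69 [144.6, 232.2] 184 [4.690000e-01 4.061000e-01 1.724219e+02 1.183000e-01]
top flange 0.66 [265.9, 208.2] 246 [5.34700e-01 7.83000e-02 7.95917e+01 2.10200e-01]
top lens_holder 0.74 [370.7, 242.7] 211 [ 0.4442 -0.1999  0.      0.0832]
top jar 0.57 [331.2, 203.3] 169 [ 0.5479 -0.1038  0.      0.1975]
top jar 0.48 [278.3, 203.7] 994 [0.5581 0.0368 0.     0.8053]
top jar 0.47 [207.1, 202.8] 521 [0.5484 0.2657 0.     0.7692]
```

View pics/c9.png

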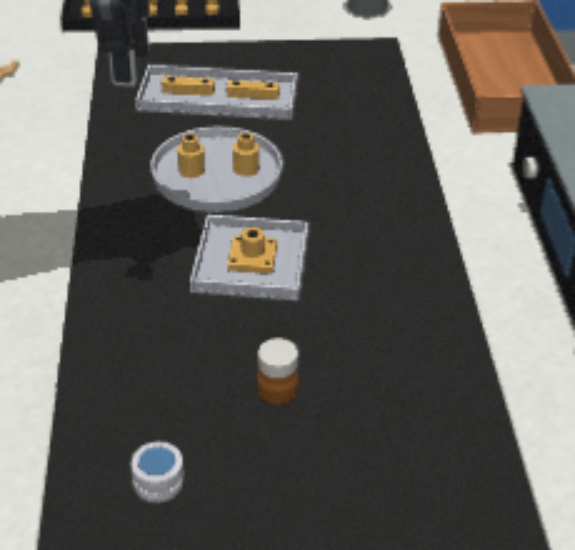

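The side crop shows everything placed: bars (188,86) and (252,90), upright posts (191,155) and (246,153), flange with its boss up (252,250). The jar and lens holder have not moved.

```bash
python3 -c "
from workcell import *
print(job_done())"
```

```text
the job is handed in; nothing more can be done
None
```

All five brass fittings are in their trays, and I handed the job in at about 38 s on the robot's clock:
- **Bars:** both lie flat and lengthwise in the oblong tray, one behind the other.
- **Posts:** both stand upright in the round dish, about 61 mm apart.
- **Flange:** it sits in the middle of the square tray, boss up.

Each part was lowered until it touched the tray floor, with about 3–15 N of contact, and only then released.

The final side picture showed everything placed as asked, with the gripper clear of the parts. The lens holder and jar measured within about 2 mm of where they started, which is the camera calibration error.

**Checks that disagreed:**
- In the last network pass, the side camera found only one bar and put the flange about 5 mm off, with a poor fit.
- The top camera found only one post, again with a poor fit.
- The pictures themselves, the close wrist views of the bars and posts, and the top camera's flange position all showed the parts correctly placed.

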